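# Lay the breadstick carton on its back on the pastry board

### The arm

A 6-joint arm with a two-finger parallel gripper is mounted at the origin on the work surface. World frame = base frame: x ahead of the robot, y to its left, z up, the work surface at z = 0. Lengths are in m, angles in rad, forces in N, time in s.
With the tool pointing down it reaches from about 0.3 to 0.775 m from the base axis. Payload 14.6 kg.
Tool frame: the origin (TCP) lies at the very end of the fingers, on their centre line; the grasp point (between the pads) lies 19 mm behind it (ctrl.grasp_offset is the distance from the TCP to the grasp point, in m); z points along the fingers, y is the line along which they close (so a half turn about z gives the same grasp; the last joint's range is limited). The gripper opens to 94 mm and grips with 3 to 60 N. Pads are 16 mm wide; open, the fingers measure 119 mm over their backs; the gripper's body (75 mm by 177 mm) begins 78 mm behind the grasp point.
Start: joints at [1.121, 0.3, 1.521, -0, 1.321, -0.067], TCP at [0.205, 0.51, 0.205] pointing down, gripper open.
Joint ranges: [-3.03, 3.03], [-0.79, 2.21], [0.23, 2.52], [-1.04, 4.18], [0, 3.07], [-2.55, 2.55]. Speed limits (rad/s): [2.22, 2.22, 2.57, 3.14, 3.14, 3.14].

### API

Orientations are given as [roll, pitch, yaw] about the fixed x, y, z axes, in that order (R = Rz(yaw) Ry(pitch) Rx(roll)).
In Python, from station import ctrl gives the robot as it stands.
- The arm moves only by the tool step_arm, never from a script. Its argument "plan" is a list that holds one entry, the list of rows, each a list of 6 numbers: the shift along the tool's x, y, z in units of 30 mm (1.0 is 30 mm), then the turn, a rotation vector about the tool's x, y, z in units of 6 degrees (1.0 is 6 degrees). In form: [[[dx, dy, dz, wx, wy, wz], ...]]. A call has 1 to 8 rows; each row is the pose to reach, as a shift and turn from the pose commanded when the call began, along the tool's axes at that moment; what a row does not reach only later rows make up. A row lasts 1/12 s, in which the tool goes at most 41.7 mm and 7.16 degrees, less where a joint would pass 70% of its speed; a pose out of reach is approached as far as the arm can. A call with a gripper value outside its range is refused whole. "grip" is the opening, from 0 (shut) to 1 (fully open), set as the call begins (left out, the last holds). The fingers move at their own pace and stop on an object; "squeeze" is the grip in N (left out, the last holds). Time passes only in rows, so rows that repeat a pose let the fingers close. It gives the time, the measured TCP pose, the force, the opening and the grip force at its end, in the units of the state.
- ctrl.get_obs(): the state, without advancing time (a new reading comes with each control period).
- ctrl.camera(name): name is "side" or "top" or "wrist"; returns the picture (400x640x3 uint8, red, green, blue); there is no depth.
- ctrl.camera_model(name): a dict with "intrinsics" (3x3 intrinsics, pixels), "R" (3x3) and "t" (3): a world point X has camera coordinates R X + t; the wrist camera has in their place "tool_from_camera" (4x4, takes a point from camera to tool coordinates, whose origin is the TCP and whose axes are the flange's). Camera axes: x right, y down, z forward; pixel columns grow to the right and rows downward; lengths in m; the calibration is good to about 2 mm. A picture is of the moment at which its call begins: read the wrist's pose just before it. camera_model takes no time and is no camera call.
- ctrl.hand_in(): hands the job in; it is judged then, once.
Trained networks look in the newest picture that a camera, given by its name, has taken for a name from the list of things; names that differ only in an ending like _2 or _b are one class to them, and where a whole thing is asked for, a point or a joint stands for the part that bears it (a point fixed in the world has none). Each returns a list of dicts, best first, with "confidence" (0 to 1); they miss things now and then, are a little off and sometimes report something else, mostly with a low value. They report only what shows in the picture. A call takes as long as a camera call. They do not tell look-alikes from the thing itself.
- ctrl.masks_of(query, camera): "pixels" (400x640 bool, what is visible of it) and "at" ([column, row] in pixels, amid what is visible of it).
- ctrl.place_of(query, camera): "at" ([column, row] in pixels: a listed point, or the origin of a listed thing).
The state is a dict: "time_s": time; "qpos": joint angles; "joint_vel": joint speeds; "tau": joint torques, N m; "ee_pos": TCP position; "eef_rot": TCP orientation; "force": force on the tool from outside, world axes, zero at the start; "moment": the same for the moment, N m; "grip_width": finger opening in m; "grip_force": force on a finger pad.
Only numpy, scipy, OpenCV 4.12 (cv2) and the standard library are available. Lean on these libraries where they do the work, as an engineer would, in place of code of your own. Each camera call takes 0.05 s, during which the arm holds its last target. There are 200 camera calls.

### The job

Three packages stand in a row against the near edge of the wooden pastry board. Tip the tallest one, the breadstick carton with the window in its front, over the board's edge so that it lies flat on its back on the board, window up, pointing straight away from the edge and with its foot end still at that near edge (some overhang is fine). Leave the squat carton and the round tin standing where they are.

Things in the scene. Friction and masses are not known exactly. Their poses are not given: they have to be found in the camera images.
- window_carton: Tall plain cardboard carton, loose, 0.26 kg, 78 deep (its x) x 78 wide (y) x 190 mm high (z), too thick to grasp. Stands with its back (+x) 2 to 4 mm from the board's near edge, square to it; window side (-x) towards the robot. Origin: centre of underside; z to its top. Pushed near its top from the window side it pivots over the board's edge; past 30 degrees it falls by itself.
- board: Fixed wooden pastry board on the table, 300 (its x) x 460 (its y) x 16 mm thick. Origin: centre of its underside; x points across it, away from the robot; its near edge is at x = -150 mm. A marble rolling pin 60 mm thick, fixed in cradles, its top 86 mm above the table, lies along y with its axis at x = 108 mm; the rest of its top is clear.
- squat_carton: Squat plain cardboard carton without a window, 78 x 78 mm footprint and 115 mm high, loose, standing against the board's near edge in the same row; packages in the row stand about 140 mm apart, centre to centre, in any order. Origin: centre of its underside, z up. To be left alone.
- tin: Round bare metal tin with a knobbed lid, 80 mm in diameter, 148 mm high over the knob, loose, standing in the same row against the board's near edge. Origin: centre of its underside, z up. To be left alone.
Mind the look-alikes: they are no part of the job. Leave any green look-alike of the window_carton alone.

How it is judged:
At the end, for the whole second after the job is handed in: The tall carton lies at rest flat on its back on the board, window up (10 degrees), its length square to the near edge (10 degrees), its foot end at most 66 mm outside or 16 mm inside that edge; the squat carton and the tin stand upright (5 degrees) within 30 mm of where they were (angle between window_carton's own x axis and vertical above 2.96 rad and angle between the z axis of window_carton and the x axis of board, either way round below 0.175 rad and x of window_carton in the frame of board between -0.216 and -0.134 m and z of window_carton in the frame of board between 0.045 and 0.065 m and linear speed of window_carton below 0.02 m/s and angle between each of squat_carton, tin's own z axis and vertical below 0.1 rad and distance of each of squat_carton, tin from where it was at the start of the episode below 0.03 m); the robot touches nothing.
It fails at once if the squat carton is knocked over or moved more than 30 mm (distance of squat_carton from where it was at the start of the episode above 0.03 m or angle between squat_carton's own z axis and vertical above 0.3 rad).
It fails at once if the tin is knocked over or moved more than 30 mm (distance of tin from where it was at the start of the episode above 0.03 m or angle between tin's own z axis and vertical above 0.3 rad).
It also fails if it takes over 29 s, if anything falls off the work surface, if the arm or the gripper's body presses on something with over 40 N, if the wrist force passes 120 N, or if a joint passes its speed limit or range.

## Working session

There is one attempt and no reset: what is moved stays moved. The work goes in short steps, Python scripts to look and compute and a tool call to move; the robot and the scene stay as the last step left them, time stands still between calls to the robot, and variables do not carry over. Pictures are saved under pics/ and viewed, at most 10 in all, crops included, and the job is handed in when it is done.

Besides the shell and the picture viewer there is one more tool, called by a JSON object that holds its "op" and its "data", one argument or row to a line. step_arm: Moves the arm, as the interface text tells. Its arguments: {"type":"object","properties":{"plan":{"type":"array","items":{"type":"array","items":{"type":"array","items":{"type":"number"}}}},"grip":{"type":"number"},"squeeze":{"type":"number"}},"required":["plan"]}

```bash
mkdir -p pics
cat > h.py <<'E'
import numpy as np, cv2
from station import ctrl
def shot(c,n):
    im=ctrl.camera(c); cv2.imwrite(f'pics/{n}.png',im[...,::-1]); return im
def ray(c,p):
    m=ctrl.camera_model(c); K,R,t=map(np.array,(m['intrinsics'],m['R'],m['t']))
    return -R.T@t, R.T@np.linalg.solve(K,[p[0],p[1],1.])
def at_z(c,p,z):
    o,d=ray(c,p); return o+d*(z-o[2])/d[2]
def tri(p1,p2,c1='top',c2='side'):
    o,d=ray(c1,p1);q,e=ray(c2,p2)
    s=np.linalg.lstsq(np.c_[d,-e],q-o,rcond=None)[0]
    a,b=o+d*s[0],q+e*s[1]; return (a+b)/2,np.linalg.norm(a-b)
E
python3 - <<'E'
from h import *
for c in ('top','side'):
    shot(c,c+'0')
    for q in ('window_carton','board','squat_carton','tin'):
        for r in ctrl.place_of(q,c)[:4]: print(c,q,'place',np.round(r['at']),round(r['confidence'],2),np.round(at_z(c,r['at'],0),3))
        for r in ctrl.masks_of(q,c)[:4]: print(c,q,'mask',np.round(r['at']),round(r['confidence'],2),r['pixels'].sum())
o=ctrl.get_obs();print(o['time_s'],o['ee_pos'],o['eef_rot'])
E
cd pics; python3 -c "
import cv2,numpy as np
cv2.imwrite('both.png',cv2.resize(np.vstack([cv2.imread('top0.png'),cv2.imread('side0.png')]),(480,600)))"
```

```text
top window_carton place [365. 275.] 0.94 [ 0.379 -0.085  0.   ]
top window_carton place [441. 286.] 0.67 [ 0.351 -0.249  0.   ]
top window_carton mask [341. 200.] 0.92 2201
top window_carton mask [372. 280.] 0.73 2740
top window_carton mask [466. 293.] 0.64 3691
top board place [319. 122.] 0.98 [0.717 0.009 0.   ]
top board mask [316. 120.] 0.57 27807
top squat_carton place [395. 197.] 0.64 [ 0.548 -0.157  0.   ]
top squat_carton place [318. 120.] 0.54 [0.722 0.011 0.   ]
top squat_carton mask [402. 193.] 0.61 2062
top tin place [271. 216.] 0.85 [0.509 0.117 0.   ]
top tin mask [262. 213.] 0.96 1575
side window_carton place [326. 219.] 0.89 [ 0.529 -0.017  0.   ]
side window_carton place [260. 317.] 0.87 [ 0.365 -0.263 -0.   ]
side window_carton place [269. 241.] 0.75 [ 0.381 -0.075  0.   ]
side window_carton mask [246. 312.] 0.91 2100
side window_carton mask [259. 232.] 0.78 2090
side board place [396. 208.] 0.62 [0.717 0.012 0.   ]
side board mask [400. 215.] 0.87 18741
side squat_carton place [333. 272.] 0.98 [ 0.545 -0.156  0.   ]
side squat_carton mask [335. 269.] 0.77 1382
side tin place [318. 173.] 0.81 [0.509 0.115 0.   ]
side tin mask [317. 156.] 0.6 1286
0.9 [0.2054239  0.51017697 0.20544554] [-3.14158579e+00 -2.05617546e-05  2.75878215e+00]
```

View pics/top0.png

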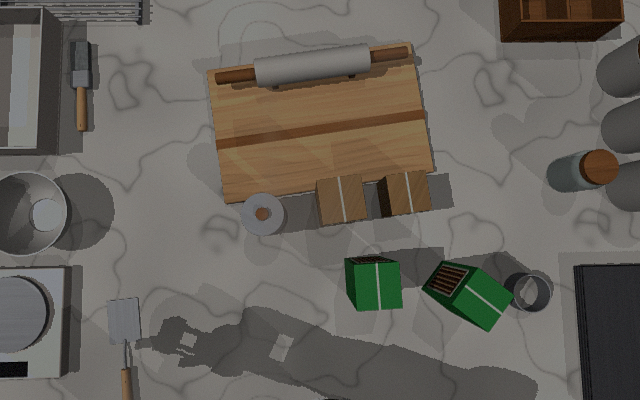

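View pics/side0.png

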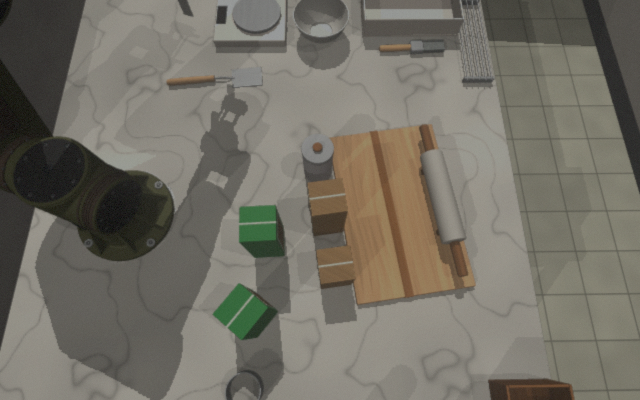

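The top view shows brown cartons at (341,200) and (402,193), the tin at (262,213), and green cartons at (372,280) and (466,293). These could be taken for the target:
- Brown, middle, (341,200): this looks taller.
- Brown, right, (402,193): this looks squat.
- Green, (372,280) and (466,293): these are look-alikes.

I choose the middle brown one. I'll check it in a close crop and measure its height.

Run:
```python
from h import *
t=cv2.imread('pics/top0.png');s=cv2.imread('pics/side0.png')
a=cv2.resize(t[150:330,220:540],None,fx=2.4,fy=2.4,interpolation=2)[:,:768]
cv2.imwrite('pics/cropt.png',a)
cv2.imwrite('pics/crops.png',cv2.resize(s[120:320,200:400],(600,600),interpolation=2))
def quad(c,z,names):
    for p in names: print(c,p,np.round(at_z(c,p,z),3))
quad('top',.016,[(226,203),(434,172),(208,71),(411,43)])
# board edges from mask
for q in ('board','window_carton','squat_carton'):
  for c in ('top','side'):
    for r in ctrl.masks_of(q,c)[:3]:
        if r['confidence']<.5: continue
        cn=max(cv2.findContours(r['pixels'].astype('uint8'),0,2)[0],key=cv2.contourArea)
        print(q,c,r['confidence'].__round__(2),cv2.approxPolyDP(cv2.convexHull(cn),3,True)[:,0].tolist())
```

```text
top (226, 203) [0.538 0.21  0.016]
top (434, 172) [ 0.599 -0.24   0.016]
top (208, 71) [0.83  0.25  0.016]
top (411, 43) [ 0.892 -0.201  0.016]
board top 0.57 [[410, 43], [431, 171], [225, 202], [208, 70], [257, 58], [351, 44]]
board side 0.87 [[430, 124], [459, 211], [475, 284], [358, 304], [331, 137]]
window_carton top 0.92 [[359, 174], [366, 217], [322, 226], [315, 196], [317, 181]]
window_carton top 0.73 [[397, 263], [401, 306], [357, 310], [346, 293], [345, 260], [379, 256]]
window_carton top 0.64 [[441, 262], [476, 267], [513, 296], [489, 330], [447, 309], [422, 289]]
window_carton side 0.91 [[238, 284], [257, 293], [276, 310], [255, 337], [240, 338], [215, 315]]
window_carton side 0.78 [[274, 205], [282, 226], [285, 252], [278, 256], [254, 256], [239, 240], [240, 208]]
squat_carton top 0.61 [[424, 170], [431, 208], [381, 216], [376, 183], [386, 175]]
squat_carton side 0.77 [[349, 245], [354, 280], [351, 284], [322, 288], [316, 250]]
```

View pics/cropt.png

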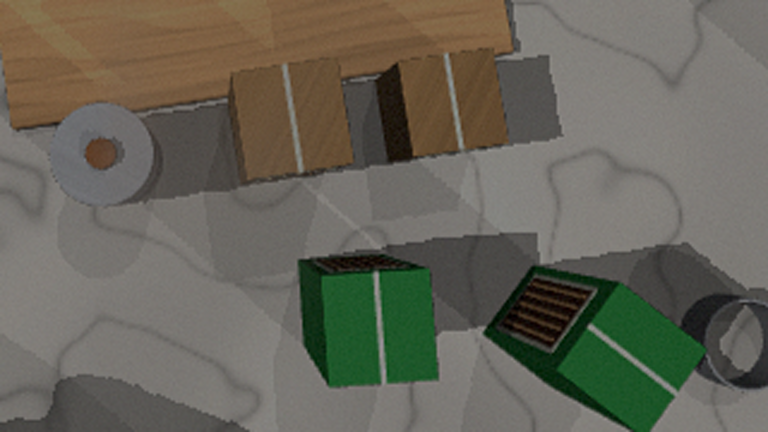

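View pics/crops.png

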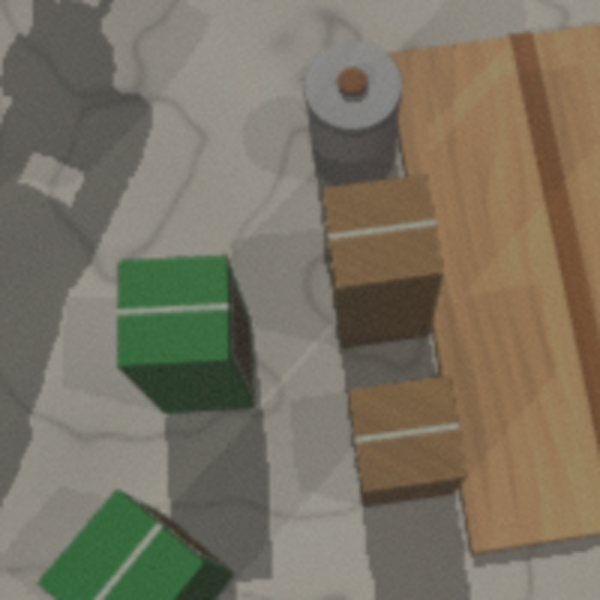

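Run:
```python
from h import *
T=lambda u,v:(220+u/2.4-.3,150+v/2.4-.3); S=lambda u,v:(200+u/3-.3,120+v/3-.3)
D={'mid':[((243,182),(322,187)),((353,165),(334,288)),((338,58),(441,272)),((231,73),(428,175))],
'squat':[((411,158),(349,388)),((508,146),(363,492)),((493,50),(465,482)),((398,65),(452,377))],
'green':[((330,387),(118,367-105)),((438,380),(118,367)),((430,268),(230,360)),((312,270),(228,257))],
'tin':[((100,153),(351,82))]}
for k,v in D.items():
    P=[]
    for a,b in v:
        p,e=tri(T(*a),S(*b)); P.append(p); print(k,np.round(p,3),round(e,4))
    P=np.array(P);print(' mean',P.mean(0).round(4))
    if len(P)>1:
        d=P[0]-P[1]+P[3]-P[2]; e=P[2]-P[1]+P[3]-P[0]
        print(' yaw',np.degrees([np.arctan2(-d[0],d[1]),np.arctan2(e[1],e[0])]).round(1))
```

```text
mid [0.485 0.014 0.192] 0.0028
mid [ 0.494 -0.064  0.196] 0.0009
mid [ 0.57  -0.055  0.201] 0.0009
mid [0.562 0.021 0.195] 0.0031
 mean [ 0.5278 -0.0211  0.196 ]
 yaw [6.4 6.2]
squat [ 0.503 -0.121  0.121] 0.0028
squat [ 0.512 -0.198  0.121] 0.0043
squat [ 0.588 -0.191  0.116] 0.0021
squat [ 0.579 -0.113  0.118] 0.0066
 mean [ 0.5453 -0.156   0.119 ]
 yaw [6.7 5.4]
green [ 0.341 -0.044  0.198] 0.0008
green [ 0.345 -0.119  0.196] 0.0021
green [ 0.422 -0.116  0.198] 0.0021
green [ 0.419 -0.035  0.18 ] 0.0025
 mean [ 0.3816 -0.0785  0.193 ]
 yaw [2.5 4.4]
tin [0.508 0.119 0.152] 0.0001
 mean [0.5076 0.1191 0.152 ]
```

The middle carton is the tall one: its top is at about 0.196 m, against 0.119 m for the squat one. It stands at (0.528, -0.02) with about 7.5° of yaw. First I'll move over, high up, to the gap in front of its window face.

{"op": "step_arm", "data": {
  "plan": [
    [[0,0,-1.7,0,0,-1],[-14.67,-13.45,-1.7,0,0,-4.9],[-14.67,-13.45,-1.7,0,0,-4.9],[-14.67,-13.45,-1.7,0,0,-4.9],[-14.67,-13.45,-1.7,0,0,-4.9],[-14.67,-13.45,-1.7,0,0,-4.9],[-14.67,-13.45,-1.7,0,0,-4.9],[-14.67,-13.45,-1.7,0,0,-4.9]]
  ],
  "grip": 0.4
}}

```text
time_s: 1.87
ee_pos: [0.3289, 0.2511, 0.2519]
eef_rot: [3.141, 0.001, -3.011]
force: [0.3, 0.5, -0.5]
grip_width: 0.0441
grip_force: 0.0
```

```bash
cat >> h.py <<'E'
from scipy.spatial.transform import Rotation as Ro
def go(pos,yaw):
    o=ctrl.get_obs(); R=Ro.from_euler('xyz',o['eef_rot']); G=Ro.from_euler('xyz',[np.pi,0,np.radians(yaw)])
    print(round(o['time_s'],2),np.round(o['ee_pos'],4),np.round(np.degrees(o['eef_rot']),1),'F',np.round(o['force'],1))
    print('row',np.round(R.inv().apply(np.array(pos)-o['ee_pos'])/.03,2),np.round(np.degrees((R.inv()*G).as_rotvec())/6,2))
E
python3 -c "
from h import *
go([.4626,-.0286,.256],187.5)"
```

```text
1.87 [0.3289 0.2511 0.2519] [ 180.     0.  -172.5] F [ 0.3  0.5 -0.5]
row [-3.2  -9.82 -0.14] [ 0.    0.01 -0.  ]
```

{"op": "step_arm", "data": {
  "plan": [
    [[-3.2,-9.8,0,0,0,0],[-3.2,-9.8,0,0,0,0],[-3.2,-9.8,0,0,0,0],[-3.2,-9.8,0,0,0,0],[-3.2,-9.8,0,0,0,0],[-3.2,-9.8,0,0,0,0],[-3.2,-9.8,0,0,0,0],[-3.2,-9.8,0,0,0,0]]
  ]
}}

```text
time_s: 2.53
ee_pos: [0.4631, -0.0299, 0.2515]
eef_rot: [-3.141, -0.0, -3.014]
force: [-0.5, 1.3, -0.5]
grip_width: 0.0377
grip_force: 0.0
```

```bash
python3 -c "
from h import *
go([.4626,-.0286,.168],187.5)"
```

```text
2.53 [ 0.4631 -0.0299  0.2515] [-180.    -0.  -172.7] F [-0.5  1.3 -0.5]
row [0.01 0.05 2.78] [-0.01 -0.   -0.03]
```

Next I lower to z of about 0.168, then creep forward in +x (tool -x) until the fingers make contact.

{"op": "step_arm", "data": {
  "plan": [
    [[0,0.03,1,0,0,0],[0,0.03,2,0,0,0],[0,0.03,2.8,0,0,0],[-0.2,0.03,2.8,0,0,0],[-0.4,0.03,2.8,0,0,0],[-0.5,0.03,2.8,0,0,0],[-0.6,0.03,2.8,0,0,0],[-0.6,0.03,2.8,0,0,0]]
  ]
}}

```text
time_s: 3.2
ee_pos: [0.4808, -0.0228, 0.1689]
eef_rot: [-3.141, 0.002, -3.011]
force: [-1.5, -0.0, 0.5]
grip_width: 0.0374
grip_force: 0.3
```

Run:
```python
from h import *
o=ctrl.get_obs();print(o['force'],o['ee_pos'])
a=ctrl.camera('top')[150:330,220:480];b=ctrl.camera('side')[120:300,220:480]
cv2.imwrite('pics/c1.png',cv2.resize(np.hstack([a,b])[...,::-1],(800,277),interpolation=2))
```

```text
[-1.53405613 -0.0032941   0.53711827] [ 0.48080401 -0.02276988  0.16892665]
```

View pics/c1.png

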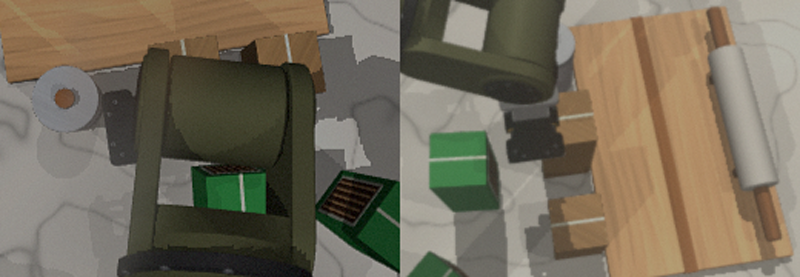

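The fingers now sit centred on the window face in light contact (1.5 N). I'll shift 3 mm sideways to correct the centring, then push slowly.

{"op": "step_arm", "data": {
  "plan": [
    [[0.15,-0.1,0,0,0,0],[0,-0.1,0,0,0,0],[-0.2,-0.1,0,0,0,0],[-0.4,-0.1,0,0,0,0],[-0.6,-0.1,0,0,0,0],[-0.8,-0.1,0,0,0,0],[-1,-0.1,0,0,0,0],[-1.2,-0.1,0,0,0,0]]
  ]
}}

```text
time_s: 3.97
ee_pos: [0.5165, -0.021, 0.1675]
eef_rot: [3.142, -0.0, -3.011]
force: [-0.9, -0.4, -1.0]
grip_width: 0.0378
grip_force: 0.3
```

Run:
```python
from h import *
o=ctrl.get_obs();print(o['force'],o['moment'],o['ee_pos'])
a=ctrl.camera('top')[150:330,220:480];b=ctrl.camera('side')[120:300,220:480]
cv2.imwrite('pics/c2.png',cv2.resize(np.hstack([a,b])[...,::-1],(800,277),interpolation=2))
```

```text
[-0.88856676 -0.35731558 -0.95551614] [-0.01833031  0.08885764 -0.01030708] [ 0.51650951 -0.02101481  0.16751822]
```

View pics/c2.png

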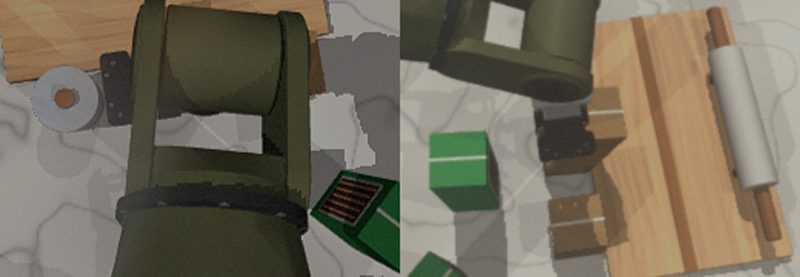

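The side view (carton top at about (605,110) in the crop) shows the carton tipping squarely over the edge, so I continue slowly.

{"op": "step_arm", "data": {
  "plan": [
    [[-0.2,0,0,0,0,0],[-0.4,0,0,0,0,0],[-0.6,0,0,0,0,0],[-0.75,0,0,0,0,0],[-0.9,0,0,0,0,0],[-1.05,0,0,0,0,0],[-1.2,0,0,0,0,0],[-1.35,0,0,0,0,0]]
  ]
}}

```text
time_s: 4.73
ee_pos: [0.5564, -0.0159, 0.1676]
eef_rot: [-3.142, -0.0, -3.011]
force: [0.0, -0.0, -0.8]
grip_width: 0.0375
grip_force: 0.0
```

{"op": "step_arm", "data": {
  "plan": [
    [[-0.1,0,0,0,0,0],[-0.2,0,0,0,0,0],[-0.3,0,0,0,0,0],[-0.3,0,0,0,0,0],[-0.3,0,0,0,0,0]]
  ]
}}

```text
time_s: 5.15
ee_pos: [0.5649, -0.0147, 0.1676]
eef_rot: [-3.142, -0.0, -3.011]
force: [0.3, 0.2, -0.3]
grip_width: 0.0373
grip_force: 0.0
```

Run:
```python
from h import *
o=ctrl.get_obs();print(o['force'],o['time_s'],o['ee_pos'])
a=ctrl.camera('top')[50:230,220:480];b=ctrl.camera('side')[120:300,220:480]
cv2.imwrite('pics/c3.png',cv2.resize(np.hstack([a,b])[...,::-1],(800,277),interpolation=2))
```

```text
[ 0.33317395  0.19970925 -0.26779691] 5.15 [ 0.56491797 -0.01472642  0.16755357]
```

View pics/c3.png

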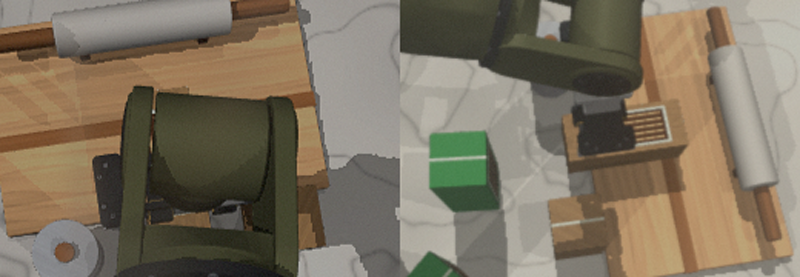

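The carton fell and lies window up on the board, at about (625,135) in the side crop. I raise the arm clear and move back so I can check the lie.

{"op": "step_arm", "data": {
  "plan": [
    [[0,0,-1,0,0,0],[0,0,-2.2,0,0,0],[0,0,-3.4,0,0,0],[2,3,-3.6,0,0,0],[3,7,-3.6,0,0,0],[5,10,-3.6,0,0,0],[6,11,-3.6,0,0,0],[6,11,-3.6,0,0,0]]
  ]
}}

```text
time_s: 5.92
ee_pos: [0.443, 0.1556, 0.2742]
eef_rot: [3.141, 0.0, -3.012]
force: [1.8, 0.9, -0.0]
grip_width: 0.0377
grip_force: 0.0
```

Run:
```python
from h import *
o=ctrl.get_obs();print(o['force'],o['time_s'],o['ee_pos'])
a=ctrl.camera('top');b=ctrl.camera('side')
cv2.imwrite('pics/c4.png',cv2.resize(np.hstack([a[40:240,200:460],b[120:320,220:480]])[...,::-1],(800,308),interpolation=2))
for c in('top','side'):
  for q in('squat_carton','tin','window_carton'):
    for r in ctrl.place_of(q,c)[:3]: print(c,q,np.round(r['at']),round(r['confidence'],2),np.round(at_z(c,r['at'],.055 if q[0]=='w' else 0),3))
```

```text
[ 1.84525216  0.92293041 -0.01880623] 5.9167 [0.44300451 0.15564231 0.27415023]
top squat_carton [397. 195.] 0.63 [ 0.552 -0.162  0.   ]
top tin [274. 216.] 0.87 [0.51 0.11 0.  ]
top window_carton [441. 284.] 0.8 [ 0.362 -0.233  0.055]
top window_carton [363. 276.] 0.7 [ 0.383 -0.074  0.055]
top window_carton [339. 202.] 0.69 [ 0.533 -0.028  0.055]
side squat_carton [335. 271.] 0.9 [ 0.549 -0.153  0.   ]
side window_carton [268. 242.] 0.97 [ 0.385 -0.089  0.055]
side window_carton [328. 216.] 0.91 [ 0.535 -0.026  0.055]
side window_carton [258. 315.] 0.64 [ 0.368 -0.26   0.055]
```

View pics/c4.png

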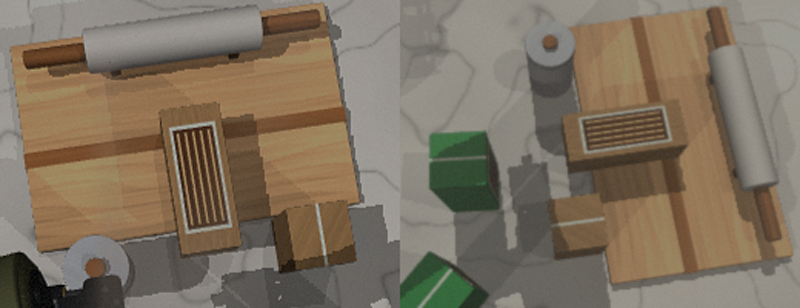

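The carton lies window up and square to the board: its long edge runs at about 7.3° against the board's 7.1° in the top view. Its foot is about 36 mm outside the edge (66 mm allowed), and both networks agree on its place. The squat carton and the tin still stand where they were, and the arm is clear, so I hand in.

```bash
python3 -c "
from station import ctrl
print(ctrl.hand_in())"
```

```text
the job is handed in; nothing more can be done
None
```

I tipped the tall breadstick carton onto the board and handed the job in, with no verdict returned: it lies flat, window up and square to the edge with its foot about 36 mm outside, and the squat carton and tin are still standing in place.

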